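Lay the muesli-bar carton down on the breakfast tray

ROBOT

A 6-joint arm with a two-finger parallel gripper is mounted at the origin on the work surface. World frame = base frame: x ahead of the robot, y to its left, z up, the work surface at z = 0. Lengths are in mm, angles in rad, forces in N, time in s.
With the tool pointing down it reaches from about 375 to 925 mm from the base axis. Payload 5.7 kg.
Tool frame: the origin (TCP) lies midway between the tips of the shut fingers; the grasp point (between the pads) lies 19 mm behind it; z points along the fingers, x is the direction in which the jaws open and shut, and the axes are right-handed (so a half turn about z gives the same grasp; the last joint's range is limited). The gripper opens to 88 mm and grips with 3 to 60 N. Pads are 20 mm wide; open, the fingers measure 115 mm over their backs; the gripper's body (75 mm by 178 mm) begins 61 mm behind the grasp point.
Start: joints at [1.232, 0.359, 1.51, -0, 1.272, -0.115], TCP at [133.157, 585.005, 222.623] pointing down, gripper open.
Joint ranges: [-2.97, 2.97], [-1.01, 2.36], [0.21, 2.38], [-0.96, 4.11], [0.2, 2.71], [-2.98, 2.98]. Speed limits (rad/s): [2.39, 2.39, 3.14, 3.14, 3.14, 3.14].

INTERFACE

Orientations are given as a rotation vector (axis times angle).
In Python, from plant import bot, eyes, finish_job gives the robot as it stands.
- The arm moves only by the tool drive_tool, never from a script. Its argument "commands" is a list of rows, each an object of numbers: "claw": the gripper's target within -1 to 1 (fully open at 1, half-way at 0, shut at -1); "dx", "dy", "dz": the shift along the tool's x, y, z in mm; "turn": the turn about the tool's z in rad. A call has exactly 8 rows; each row shifts and turns the pose as measured when the row begins, along the tool's axes as they then stand; what a row does not reach is not made up. A row lasts 1/8 s, in which the tool goes at most 62.5 mm and 10.7 degrees, less where a joint would pass 70% of its speed; a pose out of reach is approached as far as the arm can. A call with a gripper value outside its range is refused whole. The fingers move at their own pace and stop on an object; the grip force is fixed at half the most. Time passes only in rows, so rows that do not move let the fingers close, or fill a call up. It gives the time, the measured TCP pose, the force and the opening at its end, in the units of the state.
- bot.state(): the state, without advancing time (a new reading comes with each control period).
- eyes.get_image(name): name is "side" or "top" or "wrist"; returns (picture, depth): 384x512x3 uint8, red, green, blue; 384x512 float32, mm along the optical axis (not along the pixel's ray), 0 where there is no reading.
- eyes.camera_info(name): a dict with "K" (3x3 intrinsics, pixels), "R" (3x3) and "t" (3): a world point X has camera coordinates R X + t. Camera axes: x right, y down, z forward; pixel columns grow to the right and rows downward; lengths in mm; the calibration is good to about 2 mm. A picture is of the moment at which its call begins: read the wrist's pose just before it. camera_info takes no time and is no camera call; for the wrist camera it gives the pose at the moment of the call.
- finish_job(): hands the job in, once; it reports no verdict.
The state is a dict: "clock": time; "joint_pos": joint angles; "qvel": joint speeds; "tau": joint torques, N m; "ee_pos": TCP position; "tool_rot": TCP orientation; "contact_force": force on the tool from outside, world axes, zero at the start; "wrist_torque": the same for the moment, N m; "gripper_width": opening from 0.0 (shut) to 1.0 (fully open).
Only numpy, scipy, OpenCV 4.12 (cv2) and the standard library are available. Lean on these libraries where they do the work, as an engineer would, in place of code of your own. Each camera call takes 0.05 s, during which the arm holds its last target. There are 200 camera calls.

TASK

The breakfast tray is about to be carried out, and the tall muesli-bar carton standing in the middle of it would fall over on the way. Tip it over where it stands, with a push of the fingertips, so that it comes down flat on the cork panel, then push it along with the fingertips until its top end is snug and square against the tray's end rim, still within the sides of the cork panel. Never lift the carton, nor slide it along while it stands, and leave the bowl, the jar and everything else undisturbed.

Things in the scene. Friction and masses are not known exactly. Their poses are not given: they have to be found in the camera images.
- carton: Orange and teal muesli-bar carton, loose, 0.17 to 0.35 kg: 110 mm wide (own x), 45 deep (own y), 170 tall (own z). Stands at the tray's middle, broad faces (+y, -y) to the tray's ends, up to 6 degrees off square. Origin: centre of its underside. Pushed high on a broad face it tips about the opposite bottom edge, goes over by itself past 15 degrees, then lies on that face, 45 mm high.
- carton_mid (a point): Centre of the carton, 85 mm above its underside along its own z.
- carton_top (a point): Centre of the carton's top end, 170 mm from its underside along its own z.
- foot_a (a point): Middle of the carton's bottom edge on its +y broad face.
- foot_b (a point): Middle of the carton's bottom edge on its -y broad face.
- tray: Dark walnut serving tray that cannot shift, 296 mm (own x) by 446 (own y); walls 8 mm thick, 30 high; floor 8 mm above the bar. Inside 280 x 430: inner faces of the end rims at own y = +215 and -215 mm. A steel handle loop on each end rim rises to 57 mm. Origin: centre of its underside, on the bar; z up.
- panel: Cork panel with a pale border, 160 mm (along the tray's x) by 205 (along its y), flush in the tray floor at one end of the tray, left or right: from that end's rim to 10 mm short of the tray's middle. Axes parallel to the tray's. Origin: its centre, at floor level. The carton is to lie lengthwise on it.
- bowl: Navy ceramic bowl, 128 mm across the rim, 58 mm high, standing loose on the tray at the end opposite the cork panel. Origin: centre of its underside.
- jar: Small amber jam jar with brass lid, 48 mm across, 66 mm high, standing loose on the tray beside the carton, about 112 mm from the tray's middle towards its +x side. Origin: centre of its underside.
- container: Closed clear acrylic cereal container with white lid, 110 x 150 mm, 222 mm high, on the bar left of the tray; not to be disturbed. Origin: centre of its underside.
- scoop: Aluminium scoop, 205 mm long, lying on the bar right of the tray; not to be disturbed. Origin: on its underside, where handle and pan meet; pan to own +x.
- mug: White mug, 82 mm across, 92 mm high, on the bar right of the tray; not to be disturbed. Origin: centre of its underside.
- mill: Wooden pepper mill, 56 mm across, 158 mm high, on the bar right of the tray; not to be disturbed. Origin: centre of its underside.
There are look-alikes about, which are no part of the job. Leave any red look-alike of the carton alone.

How it is judged:
By the outcome, as a careful person would: the job done as asked, in the order asked, and still so for the second after the job is handed in, with the robot touching nothing.
It also fails if it takes over 48 s, if anything falls off the work surface, if the arm or the gripper's body presses on something with over 40 N, if the wrist force passes 120 N, or if a joint passes its speed limit or range.

## Working session

There is one attempt and no reset: what is moved stays moved. The work goes in short steps, Python scripts to look and compute and a tool call to move; the robot and the scene stay as the last step left them, time stands still between calls to the robot, and variables do not carry over. Pictures are saved under pics/ and viewed, about 8 in all and at most 12, crops included, and the job is handed in when it is done.

Besides the shell and the picture viewer there is one more tool, called after "Emit:" by a JSON object that holds its "name" and its "arguments", one argument or row to a line. drive_tool: Moves the arm, as the interface text tells. Its arguments: {"type":"object","properties":{"commands":{"type":"array","items":{"type":"object","properties":{"claw":{"type":"number"},"dx":{"type":"number"},"dy":{"type":"number"},"dz":{"type":"number"},"turn":{"type":"number"}}}}},"required":["commands"]}

```bash
mkdir -p pics; cat > h.py <<'E'
import numpy as np, cv2
from plant import bot, eyes, finish_job
def snap(n,f,save=True):
    info=eyes.camera_info(n); im,d=eyes.get_image(n)
    cv2.imwrite(f'pics/{f}.png',im[:,:,::-1]); np.savez(f'pics/{f}.npz',im=im,d=d,K=info['K'],R=info['R'],t=info['t'])
def load(f): return np.load(f'pics/{f}.npz')
def cloud(s):
    d=s['d']; v,u=np.mgrid[:d.shape[0],:d.shape[1]]
    p=np.stack([u*d,v*d,d],-1)@np.linalg.inv(s['K']).T
    return (p-s['t'])@s['R']
def at_z(s,u,v,z):
    r=s['R'].T@np.linalg.inv(s['K'])@np.array([u,v,1.]); c=-s['R'].T@s['t']
    return c+r*(z-c[2])/r[2]
E
python3 - <<'E'
from h import *
snap('top','top0'); snap('side','side0')
a=cv2.imread('pics/top0.png')
cv2.imwrite('pics/both0.png',cv2.resize(np.vstack([a,cv2.imread('pics/side0.png')]),(512,600)) if 0 else a)
print(bot.state()['tool_rot'],bot.state()['ee_pos'])
E
```

```text
[ 2.45490218e+00  1.95893707e+00 -2.17763873e-03] [132.97107434 584.44622129 221.90592018]
```

View pics/top0.png

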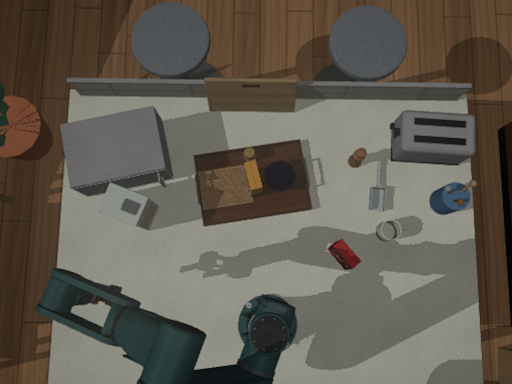

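View pics/side0.png

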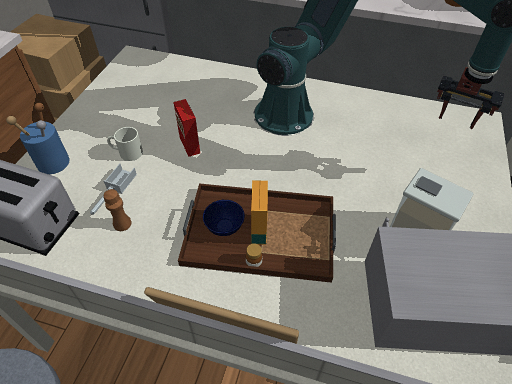

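The top view shows the tray at (195–312, 141–224), with cork at its left end around (227,187), the orange carton at (253,175), the bowl at (280,175) and the jar at (250,153). The red carton at (344,254) is the look-alike. The orange one is on the tray next to the cork, so that is the one I want.

```bash
python3 - <<'E'
from h import *
for f,box in (('top0',(190,320,135,230)),('side0',(178,340,175,285))):
    s=load(f); P=cloud(s); im=s['im'].astype(int)
    c=-s['R'].T@s['t']; print(f,'cam',c.round())
    h=cv2.cvtColor(s['im'],cv2.COLOR_RGB2HSV)
    m=(h[...,0]>8)&(h[...,0]<26)&(h[...,1]>170)&(h[...,2]>110)&(s['d']>0)
    b=np.zeros_like(m); b[box[2]:box[3],box[0]:box[1]]=1; m&=b
    q=P[m]; top=q[q[:,2]>165]; print('z',np.percentile(q[:,2],[1,50,99]).round(),len(top))
    if len(top)>8:
        print('top rect',cv2.minAreaRect(top[:,:2].astype(np.float32)), top.mean(0))
    # tray wall tops: z 25..34
    w=P[b&(P[...,2]>24)&(P[...,2]<36)&(h[...,2]<110)]
    print('tray rect',cv2.minAreaRect(w[:,:2].astype(np.float32)),len(w))
    bl=b&(h[...,0]>105)&(h[...,0]<135)&(h[...,1]>120)&(P[...,2]>45)
    q=P[bl]; print('bowl',cv2.minEnclosingCircle(q[:,:2].astype(np.float32)),len(q))
    j=b&(P[...,2]>62)&(P[...,2]<84)&~m
    np.save('pics/'+f+'_P.npy',P)
    q=P[j]; print('jar-ish',np.median(q,0),len(q))
    u0,u1,v0,v1=box; cr=s['im'][v0-5:v1+5,u0-5:u1+5,::-1]
    cv2.imwrite(f'pics/{f}_c.png',cv2.resize(cr,None,fx=4.5,fy=4.5,interpolation=cv2.INTER_CUBIC))
E
```

```text
top0 cam [ 184.   32. 1993.]Traceback (most recent call last):
  File "<stdin>", line 8, in <module>
    return _quantile_unchecked(
        a, q, axis, out, overwrite_input, method, keepdims, weights)
    return _ureduce(a,
                    func=_quantile_ureduce_func,
    ...<5 lines>...
                    overwrite_input=overwrite_input,
                    method=method)
    r = func(a, **kwargs)
    result = _quantile(arr,
                       quantiles=q,
    ...<2 lines>...
                       out=out,
                       weights=wgt)
    slices_having_nans = np.isnan(arr[-1, ...])
                                  ~~~^^^^^^^^^
IndexError: index -1 is out of bounds for axis 0 with size 0
```

```bash
python3 - <<'E'
from h import *
for f,box in (('top0',(190,320,135,230)),('side0',(178,340,175,285))):
    s=load(f); P=cloud(s); h=cv2.cvtColor(s['im'],cv2.COLOR_RGB2HSV)
    c=-s['R'].T@s['t']; print(f,'cam',c.round(), 'fwd',s['R'][2].round(2))
    b=np.zeros(P.shape[:2],bool); b[box[2]:box[3],box[0]:box[1]]=1; b&=s['d']>0
    print('valid',b.sum(),'z pct',np.percentile(P[b][:,2],[1,25,50,75,99]).round())
    q=P[b&(P[...,2]>150)]; print('top',len(q),cv2.minAreaRect(q[:,:2].astype(np.float32)) if len(q) else '')
    w=P[b&(P[...,2]>24)&(P[...,2]<36)&(h[...,2]<110)]
    print('tray rect',cv2.minAreaRect(w[:,:2].astype(np.float32)),len(w))
    for uv in ((253,175),(250,153),(280,175),(227,187)) if f=='top0' else ((260,190),(254,250),(223,217),(300,235)):
        print(uv,h[uv[1],uv[0]],P[uv[1],uv[0]].round(),s['d'][uv[1],uv[0]])
    u0,u1,v0,v1=box; cr=s['im'][v0-5:v1+5,u0-5:u1+5,::-1]
    cv2.imwrite(f'pics/{f}_c.png',cv2.resize(cr,None,fx=4.5,fy=4.5,interpolation=cv2.INTER_CUBIC))
E
```

```text
top0 cam [ 184.   32. 1993.] fwd [ 0.16 -0.01 -0.99]
valid 12295 z pct [-10.   1.   7.  14. 180.]
top 357 ((565.210205078125, 59.79943084716797), (111.02432250976562, 44.97937774658203), 15.362188339233398)
tray rect ((567.8543701171875, 64.68414306640625), (297.95318603515625, 447.14410400390625), 9.693249702453613) 749
(253, 175) [ 17 161 130] [564.  60. 182.] 1847.743
(250, 153) [ 19 123 112] [677.  75.  76.] 1969.8126
(280, 175) [116  50  41] [600. -49.  19.] 2015.3365
(227, 187) [ 15 109 112] [549. 170.   4.] 2019.7361
side0 cam [1282.  256. 1085.] fwd [-0.63 -0.17 -0.76]
valid 17764 z pct [ -6.   1.   6.  13. 177.]
top 580 ((567.8041381835938, 61.796546936035156), (114.05136108398438, 44.80929183959961), 15.606207847595215)
tray rect ((569.3528442382812, 68.08283996582031), (300.3748474121094, 451.8500061035156), 9.601099967956543) 1469
(260, 190) [ 17 182 206] [546.  58. 172.] 1188.897
(254, 250) [ 19 144 151] [682.  81.  71.] 1176.85
(223, 217) [115 155  46] [563. -56.  19.] 1313.5714
(300, 235) [ 15 119 137] [552. 191.   7.] 1288.105
```

View pics/top0_c.png

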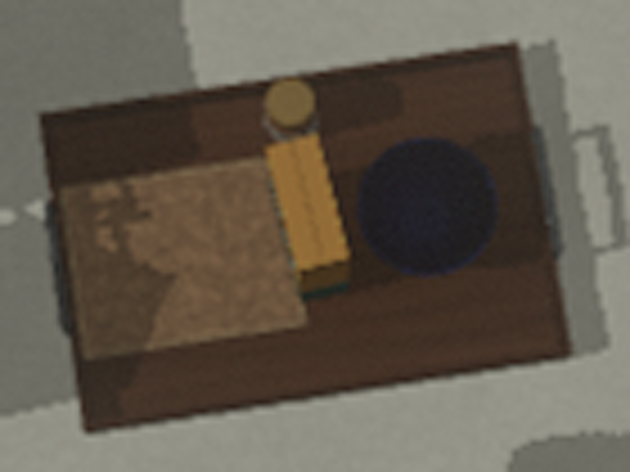

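View pics/side0_c.png

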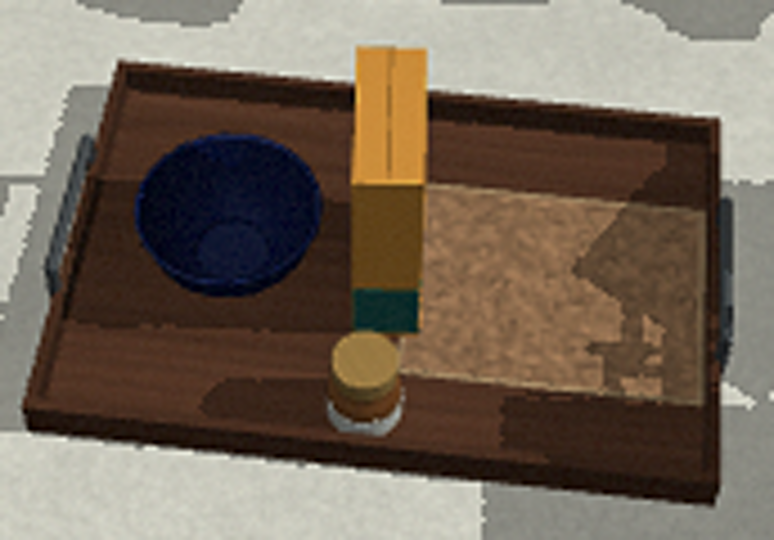

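The crops show the carton standing on the tray with its top at crop (310,200). The bowl is beside it at (428,205) and the jar at (290,105). The cork runs to the left rim, and its sides lie at (60,190) and (90,358). Depth puts the carton top 180 mm up, measuring 111×45, yaw 15.4°. The tray is 298×447, yaw 9.65°, centre about (568.5,66), so the sizes match. Cork is at the tray's +y end, so I push from the -y side.

Emit:
{"name": "drive_tool", "arguments": {
  "commands": [
    {"dx": -30, "dy": 40, "dz": -15, "claw": 0.3},
    {"dx": -38, "dy": 46, "dz": -15, "claw": 0.3},
    {"dx": -38, "dy": 46, "dz": -10, "claw": 0.3},
    {"dx": -38, "dy": 46, "claw": 0.3},
    {"dx": -38, "dy": 46, "claw": 0.3},
    {"dx": -38, "dy": 46, "claw": 0.3},
    {"dx": -38, "dy": 46, "claw": 0.3},
    {"dx": -38, "dy": 46, "claw": 0.3}
  ]
}}

```text
invalid input
```

```bash
cat >> h.py <<'E'
from scipy.spatial.transform import Rotation as Ro
T0=np.array([568.5,66]); TA=np.radians(9.65)
def totray(p): 
    c,s=np.cos(TA),np.sin(TA); d=np.asarray(p)[...,:2]-T0
    return np.stack([d@[c,s],d@[-s,c]],-1)
def rem(target=None,head=None):
    st=bot.state(); R=Ro.from_rotvec(st['tool_rot']).as_matrix(); p=np.array(st['ee_pos'])
    print('t',round(st['clock'],2),'p',p.round(1),'tray',totray(p).round(1),'head',np.degrees(np.arctan2(R[1,0],R[0,0])).round(2),'tilt',R[2].round(3),'F',np.round(st['contact_force'],1),'w',round(st['gripper_width'],2))
    if target is not None: print('tool shift',(R.T@(np.array(target)-p)).round(1))
    if head is not None: print('turn',(np.arctan2(R[1,0],R[0,0])-np.radians(head)).round(3))
E
python3 - <<'E'
from h import *
rem([581,5.5,250],15.4)
s=load('top0'); o=np.array([190,135])-5
for n,u,v in (('panel',60,190),('panel',90,358),('panel',265,158),('panel',305,325),('trayrim',40,115),('trayrim',85,430)):
    z=30 if n!='panel' else 8; print(n,totray(at_z(s,u/4.5+o[0],v/4.5+o[1],z)).round(1))
a=at_z(s,428/4.5+o[0],205/4.5+o[1],66); print('bowl',a.round(),totray(a).round(1))
print('carton',totray([566.5,60.8]))
E
```

```text
t 0.1 p [133.  584.4 221.9] tray [-342.5  584.1] head 77.18 tilt [-0.002 -0.    -1.   ] F [-0.6 -0.6  0.5] w 1.0
tool shift [-465.1  565.3  -27.4]
turn 1.078
panel [ 77.8 213.4]
panel [-81.  207.8]
panel [78.4 22.5]
panel [-81.5  10.1]
trayrim [145.  219.8]
trayrim [-148.1  219.3]
bowl [588. -47.  66.] [  -0.2 -114.7]
carton [-2.84337172 -4.79116241]
```

Emit:
{"name": "drive_tool", "arguments": {
  "commands": [
    {"claw": 0.3, "dx": -30, "dy": 40, "dz": -15, "turn": 0},
    {"claw": 0.3, "dx": -38, "dy": 46, "dz": -15, "turn": 0},
    {"claw": 0.3, "dx": -38, "dy": 46, "dz": -10, "turn": 0},
    {"claw": 0.3, "dx": -38, "dy": 46, "dz": 0, "turn": 0},
    {"claw": 0.3, "dx": -38, "dy": 46, "dz": 0, "turn": 0},
    {"claw": 0.3, "dx": -38, "dy": 46, "dz": 0, "turn": 0},
    {"claw": 0.3, "dx": -38, "dy": 46, "dz": 0, "turn": 0},
    {"claw": 0.3, "dx": -38, "dy": 46, "dz": 0, "turn": 0}
  ]
}}

```text
clock: 1.1
ee_pos: [426.4, 207.8, 261.5]
tool_rot: [2.446, 1.968, -0.003]
contact_force: [1.3, 0.9, 0.2]
gripper_width: 0.649
```

```bash
python3 -c "
from h import *
rem([581,5.5,250],15.4)"
```

```text
t 1.1 p [426.4 207.8 261.5] tray [-116.3  163.6] head 77.65 tilt [-0.003  0.    -1.   ] F [1.3 0.9 0.2] w 0.65
tool shift [-164.5  194.3   12. ]
turn 1.086
```

Emit:
{"name": "drive_tool", "arguments": {
  "commands": [
    {"claw": 0.3, "dx": -40, "dy": 47, "dz": 0, "turn": 0},
    {"claw": 0.3, "dx": -40, "dy": 47, "dz": 0, "turn": 0},
    {"claw": 0.3, "dx": -40, "dy": 47, "dz": 0, "turn": 0},
    {"claw": 0.3, "dx": -40, "dy": 47, "dz": 0, "turn": 0},
    {"claw": 0.3, "dx": 0, "dy": 0, "dz": 0, "turn": 0.18},
    {"claw": 0.3, "dx": 0, "dy": 0, "dz": 0, "turn": 0.18},
    {"claw": 0.3, "dx": 0, "dy": 0, "dz": 0, "turn": 0.18},
    {"claw": 0.3, "dx": 0, "dy": 0, "dz": 0, "turn": 0.18}
  ]
}}

```text
clock: 2.1
ee_pos: [578.1, 2.0, 258.4]
tool_rot: [2.998, 0.937, -0.008]
contact_force: [-0.1, -0.0, -0.4]
gripper_width: 0.65
```

```bash
python3 -c "
from h import *
rem([581,5.5,250],15.4)"
```

```text
t 2.1 p [578.1   2.  258.4] tray [ -1.3 -64.7] head 34.71 tilt [-0.005 -0.001 -1.   ] F [-0.1 -0.  -0.4] w 0.65
tool shift [ 4.5 -1.2  8.3]
turn 0.337
```

Emit:
{"name": "drive_tool", "arguments": {
  "commands": [
    {"claw": 0.3, "dx": 0, "dy": 0, "dz": 0, "turn": 0.17},
    {"claw": 0.3, "dx": 0, "dy": 0, "dz": 0, "turn": 0.17},
    {"claw": 0.3, "dx": 4, "dy": 0, "dz": 20, "turn": 0},
    {"claw": 0.3, "dx": 0, "dy": 0, "dz": 25, "turn": 0},
    {"claw": 0.3, "dx": 0, "dy": 0, "dz": 25, "turn": 0},
    {"claw": 0.3, "dx": 0, "dy": 0, "dz": 25, "turn": 0},
    {"claw": 0.3, "dx": 0, "dy": 0, "dz": 14, "turn": 0},
    {"claw": 0.3, "dx": 0, "dy": 0, "dz": 0, "turn": 0}
  ]
}}

```text
clock: 3.1
ee_pos: [579.4, 2.9, 144.0]
tool_rot: [3.116, 0.394, -0.015]
contact_force: [0.3, -0.2, -0.5]
gripper_width: 0.649
```

```bash
python3 -c "
from h import *
rem([580,5.5,148],15.4)
snap('side','s1'); s=load('s1'); cv2.imwrite('pics/s1c.png',cv2.resize(s['im'][80:300,150:370,::-1],(600,600)))"
```

```text
t 3.1 p [579.4   2.9 144. ] tray [  0.2 -64.1] head 14.41 tilt [-0.009 -0.001 -1.   ] F [ 0.3 -0.2 -0.5] w 0.65
tool shift [ 1.2 -2.4 -4. ]
turn -0.017
```

View pics/s1c.png

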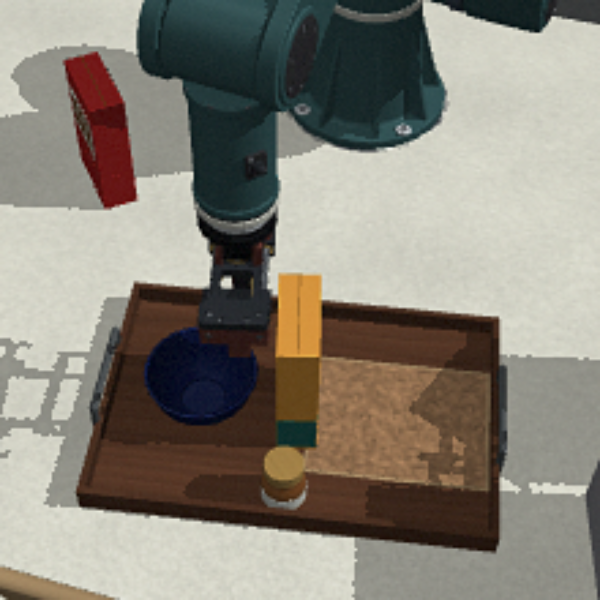

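Crop: fingers at (235,300) on the bowl side, clear of the carton top at (300,315). Now the slow push.

Emit:
{"name": "drive_tool", "arguments": {
  "commands": [
    {"claw": 0.3, "dx": 0, "dy": -10, "dz": -2, "turn": -0.017},
    {"claw": 0.3, "dx": 0, "dy": -10, "dz": -2, "turn": 0},
    {"claw": 0.3, "dx": 0, "dy": -5, "dz": 0, "turn": 0},
    {"claw": 0.3, "dx": 0, "dy": -5, "dz": 0, "turn": 0},
    {"claw": 0.3, "dx": 0, "dy": -5, "dz": 0, "turn": 0},
    {"claw": 0.3, "dx": 0, "dy": -5, "dz": 0, "turn": 0},
    {"claw": 0.3, "dx": 0, "dy": -5, "dz": 0, "turn": 0},
    {"claw": 0.3, "dx": 0, "dy": -5, "dz": 0, "turn": 0}
  ]
}}

```text
clock: 4.15
ee_pos: [568.2, 54.4, 152.2]
tool_rot: [3.111, 0.423, -0.004]
contact_force: [0.2, -0.8, 0.2]
gripper_width: 0.65
```

```bash
python3 -c "
from h import *
rem(None,15.4)
snap('side','s2'); P=cloud(load('s2')); m=np.zeros(P.shape[:2],bool); m[150:290,180:340]=1
h=cv2.cvtColor(load('s2')['im'],cv2.COLOR_RGB2HSV); m&=(h[...,0]>12)&(h[...,0]<22)&(h[...,1]>170)&(P[...,2]>60)
q=P[m]; print(len(q),np.percentile(q[:,2],[1,50,99]),totray(q[q[:,2]>160]).mean(0))"
```

```text
t 4.15 p [568.2  54.4 152.2] tray [ -2.2 -11.4] head 15.47 tilt [-0.003  0.001 -1.   ] F [ 0.2 -0.8  0.2] w 0.65
turn 0.001
712 [ 68.63044612 165.44153638 233.00057828] [15.21611364 33.38720214]
```

Emit:
{"name": "drive_tool", "arguments": {
  "commands": [
    {"claw": 0.3, "dx": 0, "dy": -4, "dz": 0, "turn": 0},
    {"claw": 0.3, "dx": 0, "dy": -4, "dz": 0, "turn": 0},
    {"claw": 0.3, "dx": 0, "dy": -4, "dz": 0, "turn": 0},
    {"claw": 0.3, "dx": 0, "dy": -4, "dz": 0, "turn": 0},
    {"claw": 0.3, "dx": 0, "dy": -3, "dz": 0, "turn": 0},
    {"claw": 0.3, "dx": 0, "dy": 0, "dz": 0, "turn": 0},
    {"claw": 0.3, "dx": 0, "dy": 0, "dz": 0, "turn": 0},
    {"claw": 0.3, "dx": 0, "dy": 0, "dz": 0, "turn": 0}
  ]
}}

```text
clock: 5.2
ee_pos: [562.3, 74.6, 151.9]
tool_rot: [3.112, 0.423, -0.005]
contact_force: [0.5, 0.1, 0.2]
gripper_width: 0.647
```

```bash
python3 -c "
from h import *
rem(None,15.4)
snap('side','s3'); s=load('s3'); cv2.imwrite('pics/s3c.png',cv2.resize(s['im'][130:300,160:350,::-1],(670,600)))"
```

```text
t 5.2 p [562.3  74.6 151.9] tray [-4.7  9.5] head 15.48 tilt [-0.003  0.001 -1.   ] F [0.5 0.1 0.2] w 0.65
turn 0.001
```

View pics/s3c.png

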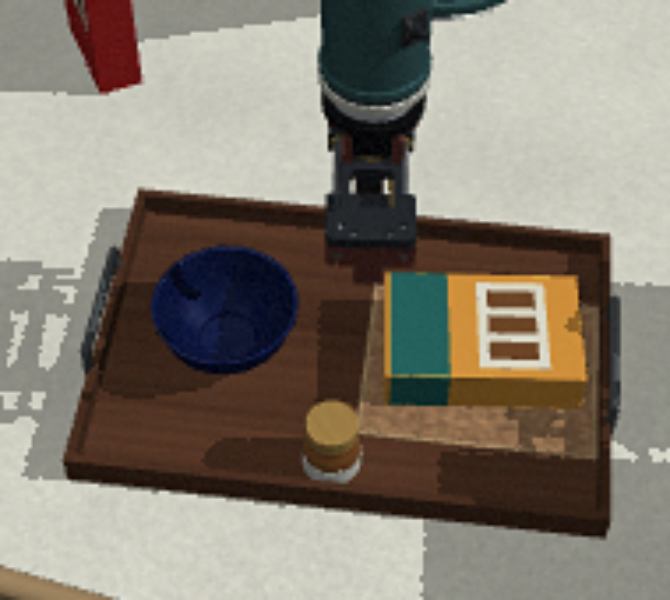

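The carton has come down flat on the cork, at crop (390–585, 270–405), with its top end short of the right-hand rim. The bowl and jar haven't moved. Next I measure its pose.

```bash
cat >> h.py <<'E'
def lying(f):
    s=load(f); P=cloud(s); q=P.reshape(-1,3); t=totray(q); z=q[:,2]
    m=(abs(z-53)<7)&(abs(t[:,0])<100)&(t[:,1]>-10)&(t[:,1]<218)
    k=m.reshape(P.shape[:2]).astype(np.uint8); n,l,st,_=cv2.connectedComponentsWithStats(cv2.erode(k,np.ones((2,2))))
    i=1+st[1:,4].argmax(); w=t[(l==i).ravel()]
    r=cv2.minAreaRect(w.astype(np.float32)); print(f,'rect',r,len(w)); print('corners (tray)',cv2.boxPoints(r).round(1).tolist())
E
python3 -c "
from h import *
lying('s3'); snap('top','t3'); lying('t3'); 
a=T0+np.array([[.9858,-.1676],[.1676,.9858]])@[-12,-9]; rem([a[0],a[1],152],9.65)"
```

```text
s3 rect ((-10.653446197509766, 112.94495391845703), (111.3401870727539, 165.4351806640625), 5.580557346343994) 1517
corners (tray) [[-74.0999984741211, 189.89999389648438], [-58.0, 25.200000762939453], [52.79999923706055, 36.0], [36.70000076293945, 200.6999969482422]]
t3 rect ((-21.927581787109375, 149.7535858154297), (105.48838806152344, 78.66004943847656), 5.6619977951049805) 251
corners (tray) [[-78.30000305175781, 183.6999969482422], [-70.5, 105.4000015258789], [34.400001525878906, 115.80000305175781], [26.700000762939453, 194.10000610351562]]
t 5.3 p [562.3  74.6 151.9] tray [-4.7  9.5] head 15.48 tilt [-0.003  0.001 -1.   ] F [ 0.1 -0.5  0.1] w 0.65
tool shift [-9.2 17.7 -0.1]
turn 0.102
```

Emit:
{"name": "drive_tool", "arguments": {
  "commands": [
    {"claw": 0.3, "dx": -4, "dy": 11, "dz": 0, "turn": 0},
    {"claw": 0.3, "dx": -4, "dy": 10, "dz": 0, "turn": 0},
    {"claw": 0.3, "dx": 0, "dy": 0, "dz": 0, "turn": 0.102},
    {"claw": 0.3, "dx": 0, "dy": 0, "dz": 24, "turn": 0},
    {"claw": 0.3, "dx": 0, "dy": 0, "dz": 24, "turn": 0},
    {"claw": 0.3, "dx": 0, "dy": 0, "dz": 24, "turn": 0},
    {"claw": 0.3, "dx": 0, "dy": 0, "dz": 24, "turn": 0},
    {"claw": 0.3, "dx": 0, "dy": 0, "dz": 20, "turn": 0}
  ]
}}

```text
clock: 6.3
ee_pos: [562.2, 44.5, 35.2]
tool_rot: [3.128, 0.253, 0.004]
contact_force: [-0.2, 1.2, 1.7]
gripper_width: 0.649
```

```bash
python3 -c "
from h import *
rem(None,9.65)"
```

```text
t 6.3 p [562.2  44.5  35.2] tray [ -9.8 -20.1] head 9.24 tilt [ 0.002  0.004 -1.   ] F [-0.2  1.2  1.7] w 0.65
turn -0.007
```

Emit:
{"name": "drive_tool", "arguments": {
  "commands": [
    {"claw": 0.3, "dx": 0, "dy": -8, "dz": 5, "turn": -0.007},
    {"claw": 0.3, "dx": 0, "dy": -8, "dz": 2, "turn": 0},
    {"claw": 0.3, "dx": 0, "dy": -7, "dz": 0, "turn": 0},
    {"claw": 0.3, "dx": 0, "dy": -4, "dz": 0, "turn": 0},
    {"claw": 0.3, "dx": 0, "dy": -4, "dz": 0, "turn": 0},
    {"claw": 0.3, "dx": 0, "dy": -4, "dz": 0, "turn": 0},
    {"claw": 0.3, "dx": 0, "dy": -4, "dz": 0, "turn": 0},
    {"claw": 0.3, "dx": 0, "dy": -3, "dz": 0, "turn": 0}
  ]
}}

```text
clock: 7.3
ee_pos: [555.3, 87.3, 29.2]
tool_rot: [3.126, 0.264, 0.006]
contact_force: [-0.6, -1.2, -0.3]
gripper_width: 0.647
```

```bash
python3 -c "
from h import *
rem(None,9.65); snap('side','s4'); lying('s4')"
```

```text
t 7.3 p [555.3  87.3  29.2] tray [-9.5 23.2] head 9.66 tilt [ 0.003  0.005 -1.   ] F [-0.6 -1.2 -0.3] w 0.65
turn 0.0
s4 rect ((-8.121013641357422, 124.16130065917969), (111.85504913330078, 166.1387176513672), 3.3525233268737793) 1428
corners (tray) [[-68.80000305175781, 203.8000030517578], [-59.099998474121094, 38.0], [52.599998474121094, 44.5], [42.900001525878906, 210.39999389648438]]
```

Emit:
{"name": "drive_tool", "arguments": {
  "commands": [
    {"claw": 0.3, "dx": 0, "dy": -2, "dz": 0, "turn": 0},
    {"claw": 0.3, "dx": 0, "dy": -2, "dz": 0, "turn": 0},
    {"claw": 0.3, "dx": 0, "dy": -2, "dz": 0, "turn": 0},
    {"claw": 0.3, "dx": 0, "dy": -2, "dz": 0, "turn": 0},
    {"claw": 0.3, "dx": 0, "dy": -1.5, "dz": 0, "turn": 0},
    {"claw": 0.3, "dx": 0, "dy": -1, "dz": 0, "turn": 0},
    {"claw": 0.3, "dx": 0, "dy": -1, "dz": 0, "turn": 0},
    {"claw": 0.3, "dx": 0, "dy": -1, "dz": 0, "turn": 0}
  ]
}}

```text
clock: 8.35
ee_pos: [551.4, 96.7, 29.1]
tool_rot: [3.12, 0.27, -0.0]
contact_force: [-1.1, -6.6, 0.2]
gripper_width: 0.646
```

```bash
python3 -c "
from h import *
rem(None,9.65); snap('side','s5'); lying('s5')"
```

```text
t 8.35 p [551.4  96.7  29.1] tray [-11.7  33.1] head 9.88 tilt [-0.001  0.01  -1.   ] F [-1.1 -6.6  0.2] w 0.65
turn 0.004
s5 rect ((-6.1887969970703125, 131.91470336914062), (110.93473815917969, 166.656494140625), 0.8781942129135132) 1404
corners (tray) [[-62.900001525878906, 214.39999389648438], [-60.400001525878906, 47.70000076293945], [50.5, 49.400001525878906], [48.0, 216.10000610351562]]
```

Emit:
{"name": "drive_tool", "arguments": {
  "commands": [
    {"claw": 0.3, "dx": 0, "dy": -1, "dz": 0, "turn": 0.004},
    {"claw": 0.3, "dx": 0, "dy": -1, "dz": 0, "turn": 0},
    {"claw": 0.3, "dx": 0, "dy": -1, "dz": 0, "turn": 0},
    {"claw": 0.3, "dx": 0, "dy": -1, "dz": 0, "turn": 0},
    {"claw": 0.3, "dx": 0, "dy": -1, "dz": 0, "turn": 0},
    {"claw": 0.3, "dx": 0, "dy": -1, "dz": 0, "turn": 0},
    {"claw": 0.3, "dx": 0, "dy": -1, "dz": 0, "turn": 0},
    {"claw": 0.3, "dx": 0, "dy": -1, "dz": 0, "turn": 0}
  ]
}}

```text
clock: 9.4
ee_pos: [550.0, 97.3, 29.2]
tool_rot: [3.109, 0.266, -0.003]
contact_force: [-0.1, -6.4, 0.8]
gripper_width: 0.652
```

```bash
python3 -c "
from h import *
rem(None,9.65); snap('side','s6'); lying('s6')"
```

```text
t 9.4 p [550.   97.3  29.2] tray [-13.   33.9] head 9.76 tilt [-0.004  0.021 -1.   ] F [-0.1 -6.4  0.8] w 0.65
turn 0.002
s6 rect ((-6.627452850341797, 132.69692993164062), (166.6566162109375, 110.66524505615234), 89.59439086914062) 1404
corners (tray) [[-62.5, 49.79999923706055], [48.099998474121094, 49.0], [49.29999923706055, 215.60000610351562], [-61.400001525878906, 216.39999389648438]]
```

Emit:
{"name": "drive_tool", "arguments": {
  "commands": [
    {"claw": 0.3, "dx": 0, "dy": -2.5, "dz": 0, "turn": 0},
    {"claw": 0.3, "dx": 0, "dy": -2.5, "dz": 0, "turn": 0},
    {"claw": 0.3, "dx": 0, "dy": -2.5, "dz": 0, "turn": 0},
    {"claw": 0.3, "dx": 0, "dy": 5, "dz": 0, "turn": 0},
    {"claw": 0.3, "dx": 0, "dy": 10, "dz": 0, "turn": 0},
    {"claw": 0.3, "dx": 0, "dy": 8, "dz": -5, "turn": 0},
    {"claw": 0.3, "dx": 0, "dy": 0, "dz": -25, "turn": 0},
    {"claw": 0.3, "dx": 0, "dy": 0, "dz": -40, "turn": 0}
  ]
}}

```text
clock: 10.45
ee_pos: [551.9, 75.4, 99.4]
tool_rot: [3.1, 0.264, -0.011]
contact_force: [0.3, -0.1, -0.0]
gripper_width: 0.651
```

Emit:
{"name": "drive_tool", "arguments": {
  "commands": [
    {"claw": 0.3, "dx": 0, "dy": 0, "dz": -40, "turn": 0},
    {"claw": 0.3, "dx": 0, "dy": 0, "dz": -50, "turn": 0},
    {"claw": 0.3, "dx": 0, "dy": 0, "dz": -50, "turn": 0},
    {"claw": 0.3, "dx": 0, "dy": 0, "dz": -30, "turn": 0},
    {"claw": 0.3, "dx": -40, "dy": 0, "dz": 0, "turn": 0},
    {"claw": 0.3, "dx": -40, "dy": 0, "dz": 0, "turn": 0},
    {"claw": 0.3, "dx": -20, "dy": 0, "dz": 0, "turn": 0},
    {"claw": 0.3, "dx": 0, "dy": 0, "dz": 0, "turn": 0}
  ]
}}

```text
clock: 11.45
ee_pos: [453.7, 62.8, 282.3]
tool_rot: [3.104, 0.263, 0.007]
contact_force: [-0.4, -0.5, 0.7]
gripper_width: 0.65
```

```bash
python3 -c "
from h import *
rem(None,9.65); snap('side','s7'); lying('s7'); s=load('s7'); cv2.imwrite('pics/s7c.png',cv2.resize(s['im'][165:300,170:350,::-1],(760,570)))"
```

```text
t 11.45 p [453.7  62.8 282.3] tray [-113.7   16.1] head 9.68 tilt [ 0.002  0.027 -1.   ] F [-0.4 -0.5  0.7] w 0.65
turn 0.001
s7 rect ((-5.753459930419922, 132.5757598876953), (166.60684204101562, 111.01698303222656), 89.8852310180664) 1537
corners (tray) [[-61.400001525878906, 49.400001525878906], [49.599998474121094, 49.20000076293945], [49.900001525878906, 215.8000030517578], [-61.099998474121094, 216.0]]
```

View pics/s7c.png

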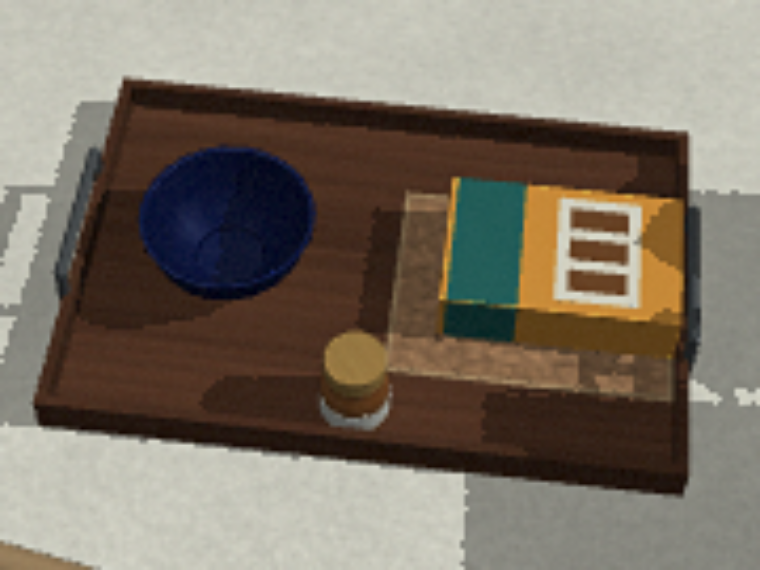

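The carton lies at crop (445–685, 180–355) with its top end against the right rim. It is square and on the cork, and the bowl (228,222) and jar (355,380) are where they were.

```bash
python3 -c "
from h import *
finish_job()"
```

```text
the job is handed in; nothing more can be done
```

The carton now lies flat on the cork panel, with its top end snug and square against the tray's end rim. I tipped it with a slow fingertip push high on the broad face towards the bowl. I then pushed its base end along with both fingertips until it stalled against the rim, and backed the arm off. The job was handed in at about 11.5 s of the 48 s allowed.

**Last checks, from the side camera:**
- **Squareness:** the carton is about 0.1° off the tray axis.
- **Rim:** its top end reads y ≈ 216 mm against the rim's inner face at 215, so it is in contact within the 2 mm calibration. The pusher stalled there at about 6 N.
- **Cork sides:** the carton spans about −61 to +50 mm across the cork, within its ±80 mm.
- **Surroundings:** the bowl and jar look unmoved in the pictures; I did not measure them again. The gripper is clear, and the force readings between moves never passed 7 N.

**Disagreements:**
- The side camera read the carton's length as about 166 mm instead of 170.
- The top view of the fallen carton was partly hidden, so I did not use it for position.

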